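# Lock the filter retaining plate onto its two studs in a sterilisation container lid

## Robot

A 6-joint arm with a two-finger parallel gripper is mounted at the origin on the work surface. World frame = base frame: x ahead of the robot, y to its left, z up, the work surface at z = 0. Lengths are in mm, angles in rad, forces in N, time in s.
With the tool pointing down it reaches from about 300 to 775 mm from the base axis. Payload 14.6 kg.
Tool frame: the origin (TCP) lies on the front face of the gripper's body, between the roots of the fingers; the fingertips stand 97 mm ahead of it and the grasp point (between the pads) lies 78 mm ahead of it; z points along the fingers, y is the direction in which the jaws open and shut (so a half turn about z gives the same grasp; the last joint's range is limited). The gripper opens to 94 mm and grips with 3 to 60 N. Pads are 16 mm wide; open, the fingers measure 119 mm over their backs; the gripper's body (75 mm by 177 mm) begins 78 mm behind the grasp point.
Start: joints at [-1.33, 0.3, 1.521, -0, 1.321, -0.067], TCP at [166.623, -524.144, 302.646] pointing down, gripper open.
Joint ranges: [-3.03, 3.03], [-0.79, 2.21], [0.23, 2.52], [-1.04, 4.18], [0, 3.07], [-2.55, 2.55]. Speed limits (rad/s): [2.22, 2.22, 2.57, 3.14, 3.14, 3.14].

## Interface

Orientations are given as [roll, pitch, yaw] about the fixed x, y, z axes, in that order (R = Rz(yaw) Ry(pitch) Rx(roll)).
In Python, from cell import manip, eyes, finder gives the robot as it stands.
- The arm moves only by the tool drive_tool, never from a script. Its argument "rows" is a list of rows, each an object with "offset": the shift along the tool's x, y, z in mm, a list of three; "spin": the turn about the tool's z in degrees; "jaw": the finger opening in mm, from 0 to 94. In form: [{"offset": [dx, dy, dz], "spin": spin, "jaw": jaw}, ...]. A call has 1 to 20 rows; each row shifts and turns the commanded pose from where the row before left it, along the tool's axes as they then stand; what a row does not reach is not made up. A row lasts 1/10 s, in which the tool goes at most 50 mm and 8.59 degrees, less where a joint would pass 70% of its speed; a pose out of reach is approached as far as the arm can. A call is refused whole if a number of a shift passes 50 or a number of a turn 8.59, either way. A call with a gripper value outside its range is refused whole. The fingers move at their own pace and stop on an object; "force" is the grip in N (left out, the last holds). Time passes only in rows, so rows that do not move let the fingers close. It gives the time, the measured TCP pose, the force and the opening at its end, in the units of the state.
- manip.read_state(): the state, without advancing time (a new reading comes with each control period).
- eyes.camera(name): name is "side" or "top"; returns a dict with "color" (420x560x3 uint8, blue, green, red), "depth" (420x560 float32, mm along the optical axis (not along the pixel's ray), 0 where there is no reading), "vfov" (degrees; the focal length in pixels is half the picture's height over the tangent of half this angle, whatever the lens; pixels are square), "cx", "cy" (the principal point, pixels), "rvec" (rotation vector, rad) and "tvec" (3), from world to camera coordinates, as OpenCV has them. Camera axes: x right, y down, z forward; pixel columns grow to the right and rows downward; lengths in mm; the calibration is good to about 2 mm. A picture is of the moment at which its call begins.
- manip.sign_off(): hands the job in, once; it reports no verdict.
Trained networks look in the newest picture that a camera, given by its name, has taken for a name from the list of things; names that differ only in an ending like _2 or _b are one class to them, and where a whole thing is asked for, a point or a joint stands for the part that bears it (a point fixed in the world has none). Each returns a list of dicts, best first, with "p" (0 to 1); they miss things now and then, are a little off and sometimes report something else, mostly with a low value. They report only what shows in the picture. A call takes as long as a camera call. They do not tell look-alikes from the thing itself.
- finder.find_in(camera, target): "uv" ([column, row] in pixels, amid what is visible of it).
The state is a dict: "clock": time; "joints": joint angles; "qd": joint speeds; "effort": joint torques, N m; "eef_pos": TCP position; "eef_rot": TCP orientation; "wrist_force": force on the tool from outside, world axes, zero at the start; "moment": the same for the moment, N m; "finger_gap": finger opening in mm.
Only numpy, scipy, OpenCV 4.12 (cv2) and the standard library are available. Lean on these libraries where they do the work, as an engineer would, in place of code of your own. Each camera call takes 0.05 s, during which the arm holds its last target. There are 200 camera calls.

## Task

In the upturned lid of the sterilisation container the perforated filter retaining plate has been left lying askew across the low lip and the heads of its two studs. Push it across, over the low lip, and work it about until both studs come through the round ends of its keyholes and it drops into its seat; then press it down against the springy filter and slide it all the way towards the green mark, so that both stud heads lock it down flat. Do not knock the tweezers and the other things on the worktop about.

Things in the scene. Friction and masses are not known exactly. Their poses are not given: they have to be found in the camera images.
- lid: Upturned aluminium lid, 290 x 250 mm, cannot move. Origin at the centre of its underside; x along its long side towards the lock end (green 12 mm dot on its floor at x=+118 mm), y across, z up. Inner floor 8 mm above the origin; 4 mm rim wall, 21 mm above that floor, inside faces at x=+-141, y=+-121. The filter seat is in its middle; heights below are above the lid's floor.
- stud_a (a point): Top of the mushroom stud at lid x=-52, y=0 (axes as the lid). Neck 5 mm thick; brass head 14 mm across, from 5.5 to 8.5 mm up.
- stud_b (a point): Top of the same stud at lid x=+52, y=0.
- low_lip (a point): Middle of the top of the low lip: steel bar along the lid's x, lid y=43.5 to 47.5, x=-94 to +102, 8.5 mm high, level with the stud heads. The plate is pushed over it towards the lid's -y.
- stop_lip (a point): Middle of the top of the stop lip: bar at lid y=-43.5 to -47.5, as long, 13 mm high. The plate, pushed to -y, butts on it with its centre at lid y=-1.5. The two ends of the seat have only 2 mm beads, at x=-94 and x=+102.
- plate: Loose stainless retaining plate 160 (x) x 84 (y) x 3 mm, about 0.2 kg. Origin at the centre of its underside. A 2 mm edge is folded up all round, top 11 mm above the underside: push it by this. Starts level on both stud heads and the low lip, x axis within 0.12 rad of the lid's x, centre at lid y 14 to 28 mm, x within 10 mm. It drops 4 mm (underside to 4.5 mm) when both holes meet the studs.
- hole_a (a point): Centre of the round end (18 mm) of the plate's keyhole for stud_a, on the underside at plate x=-52, y=0. A slot 9 mm wide runs from it towards plate -x; locked, the stud sits 14 mm to the -x side of this point. The hole passes the head when within about 2 mm.
- hole_b (a point): The same for stud_b, at plate x=+52, y=0, slot also towards plate -x. Locked, the plate is 14 mm towards lid +x from where the holes meet the studs, underside 2.5 mm above the lid's floor, pressed up against the heads by the filter.
- ridge (a point): Middle of the upright face (looks to plate -x) of the blue thumb ridge, at plate x=+8, y=0, half-way up; 36 mm wide, 7 mm high above the plate's upper face, sloping down behind to x=+19. Press the fingertips on the plate on its -x side and push against it to lock.
- filter (a joint): Springy filter with blue rim under the plate, lid x=-88 to +96, y=+-41. Value in m pressed down: 0 = up, top 4.5 mm above the lid's floor; 0.0035 = bottomed. Slippery; pushes up with 4 N plus 2.5 N per mm. The plate must be held 2 mm or more down (about 9 N; 10 to 15 N is right) to slide under the stud heads.
- tweezers: Steel tweezers 115 mm long, 5 mm high, lying on the lid's floor on the -y side, at lid y of about -85 mm. Bystander. Origin at its middle, underside.
- cup_a: Light blue pot with white lid on a saucer, 94 mm across, 61 mm high. Bystander. Origin at the centre of the underside.
- cup_b: The same as cup_a. Bystander.
- bur_block: Aluminium bur block 75 x 42 mm with small burs, 34 mm high. Bystander. Origin at the centre of the underside.
- strip_box: Cardboard box of indicator strips 100 x 65 x 36 mm. Bystander. Origin at the centre of the underside.
- tray: Open steel tray 200 x 90 x 18 mm with hand instruments. Bystander. Origin at the centre of the underside.
- tape_roll: Roll of beige tape 68 mm across, 24 mm high, lying flat. Bystander. Origin at the centre of the underside.
There are look-alikes about, which are no part of the job. What is shaped like the plate but orange or yellow is not meant.

How it is judged (in metres and radians):
On the way:
1. the plate has dropped into its seat with both studs through its keyholes (z of plate in the frame of lid below 0.0145 m and x of plate in the frame of lid between -0.004 and 0.008 m and y of plate in the frame of lid between -0.004 and 0.004 m and angle between plate's own z axis and vertical below 0.05 rad and angle between the x axis of plate and the x axis of lid, either way round below 0.06 rad), for 0.05 s.
At the end, for the whole second after the job is handed in: Plate flat (0.05 rad) and square (0.06 rad) in the seat, 10.5 to 16.5 mm towards the green mark from where its round holes meet the studs, within 3 mm of the middle across, underside 0.5 to 3.7 mm above the lid floor (locked under both stud heads), at rest (x of plate in the frame of lid between 0.0105 and 0.0165 m and y of plate in the frame of lid between -0.003 and 0.003 m and z of plate in the frame of lid between 0.0085 and 0.0117 m and angle between plate's own z axis and vertical below 0.05 rad and angle between the x axis of plate and the x axis of lid, either way round below 0.06 rad and linear speed of plate below 0.01 m/s); the robot touches nothing.
It fails at once if the tweezers or another thing on the worktop is moved more than 30 mm (distance of any of tweezers, cup_a, cup_b, bur_block, strip_box, tray, tape_roll from where it was at the start of the episode above 0.03 m).
It also fails if it takes over 48 s, if anything falls off the work surface, if the arm or the gripper's body presses on something with over 40 N, if the wrist force passes 120 N, or if a joint passes its speed limit or range.

## Working session

There is one attempt and no reset: what is moved stays moved. The work goes in short steps, Python scripts to look and compute and a tool call to move; the robot and the scene stay as the last step left them, time stands still between calls to the robot, and variables do not carry over. Pictures are saved under pics/ and viewed, about 8 in all and at most 12, crops included, and the job is handed in when it is done.

Besides the shell and the picture viewer there is one more tool, called after "Request:" as name(argument=value, ...) on one line, values as JSON. drive_tool: Moves the arm, as the interface text tells. Its arguments: {"type":"object","properties":{"rows":{"type":"array","items":{"type":"object","properties":{"offset":{"type":"array","items":{"type":"number"}},"spin":{"type":"number"},"jaw":{"type":"number"}}}},"force":{"type":"number"}},"required":["rows"]}

```bash
ls; mkdir -p pics; cat > h.py <<'E'
import numpy as np, cv2
from cell import manip, eyes, finder
def cam(n):
    c=eyes.camera(n); h,w=c["depth"].shape
    f=h/2/np.tan(np.radians(c["vfov"])/2)
    c["K"]=np.array([[f,0,c["cx"]],[0,f,c["cy"]],[0,0,1]])
    c["R"]=cv2.Rodrigues(np.array(c["rvec"],float))[0]; c["t"]=np.array(c["tvec"],float).ravel(); return c
def ray(c,uv):
    uv=np.atleast_2d(uv); d=np.c_[uv,np.ones(len(uv))]@np.linalg.inv(c["K"]).T
    return d@c["R"], -c["R"].T@c["t"]
def at_z(c,uv,z):
    d,o=ray(c,uv); return o+d*((z-o[2])/d[:,2])[:,None]
def cloud(c):
    h,w=c["depth"].shape; u,v=np.meshgrid(np.arange(w),np.arange(h))
    d,o=ray(c,np.c_[u.ravel(),v.ravel()]); return (o+d*c["depth"].reshape(-1,1)).reshape(h,w,3)
def proj(c,P):
    q=(np.atleast_2d(P)@c["R"].T+c["t"])@c["K"].T; return q[:,:2]/q[:,2:]
E
python3 - <<'E'
from h import *
for n in("top","side"):
    c=cam(n); cv2.imwrite(f"pics/{n}0.png",c["color"]); print(n,(-c["R"].T@c["t"]).round(),c["R"][2].round(2),c["K"][0,0])
    P=cloud(c); np.save(f"{n}0.npy",P)
    for t in("lid","plate","stud_a","hole_a","ridge","tweezers","low_lip","stop_lip"):
        for r in finder.find_in(n,t):
            u,v=np.round(r["uv"]).astype(int); print(t,round(r["p"],2),u,v,P[v,u].round(1))
print(manip.read_state())
E
```

```text
pics
top [ 414.   -7. 1201.] [ 0.05  0.   -1.  ] 390.0664436697228
lid 0.88 277 187 [548.2  12.7  11.6]
plate 0.89 200 284 [253.3 248.4   3.6]
plate 0.77 264 176 [581.3  52.1  18.7]
plate 0.58 358 205 [ 4.926e+02 -2.368e+02 -2.000e-01]
stud_a 0.95 277 183 [560.7  12.7   9.7]
hole_a 0.72 199 283 [256.1 251.9   1.8]
hole_a 0.62 358 203 [ 498.3 -235.6    6.4]
hole_a 0.57 265 176 [581.5  49.2  16.6]
ridge 0.75 264 180 [569.   52.2  18.6]
ridge 0.66 360 204 [ 495.5 -242.3    3.1]
tweezers 0.51 145 238 [394.  413.9  15.5]
tweezers 0.46 292 213 [468.4 -32.9   8.3]
stop_lip 0.68 278 183 [560.6   9.6  10.6]
stop_lip 0.57 425 244 [ 371.9 -439.8    1.8]
side [-15. 896. 866.] [ 0.37 -0.69 -0.62] 536.0604317462804
lid 0.82 243 227 [541.3  68.4  22.5]
plate 0.94 320 331 [248.8 257.4   5.2]
plate 0.7 234 218 [580.1  47.6  21.1]
plate 0.68 316 173 [ 489.7 -241.3    6.1]
stud_a 0.82 245 230 [530.9  76.4  23. ]
hole_a 0.81 317 174 [ 483.6 -234.6    8.7]
hole_a 0.71 237 219 [571.7  47.   20.5]
hole_a 0.61 320 331 [248.8 257.4   5.2]
hole_a 0.54 250 233 [516.2  77.8  20.3]
ridge 0.85 318 328 [256.1 251.
[... 216 characters left out ...]
op_lip 0.17 261 231 [494.2  62.8  23.7]
{'clock': 0.9, 'joints': array([-1.32960692e+00,  2.99894783e-01,  1.52103073e+00,  3.89368182e-05,
        1.32069083e+00, -6.65570227e-02]), 'qd': array([-0.00017271,  0.00014998, -0.00049761,  0.00251072,  0.00102369,
        0.00045801]), 'effort': array([-1.66566489e-03, -5.31658781e+01, -3.52907932e+01,  7.07538030e-02,
        2.13364331e-02, -1.69587531e-05]), 'eef_pos': array([ 166.62325613, -524.13504193,  302.63543156]), 'eef_rot': array([-3.14157153e+00, -3.92171092e-05,  3.07736793e-01]), 'wrist_force': array([ 0.20091191,  0.95434404, -0.34687942]), 'moment': array([ 0.02838335, -0.00159735, -0.00368122]), 'finger_gap': 94.07413348357615}
```

```bash
python3 - <<'E'
import cv2,numpy as np
t=cv2.imread("pics/top0.png"); s=cv2.imread("pics/side0.png")
r=lambda a:cv2.resize(a,(800,600),interpolation=cv2.INTER_CUBIC)
cv2.imwrite("pics/t0c.png",r(t[120:255,190:370])); cv2.imwrite("pics/s0c.png",r(s[150:300,160:360]))
E
```

```text
(no output)
```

View pics/top0.png

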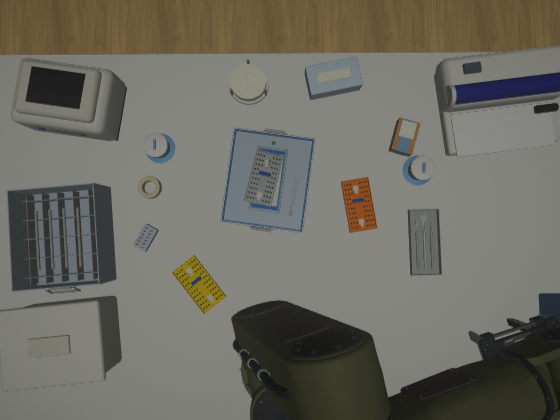

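View pics/t0c.png

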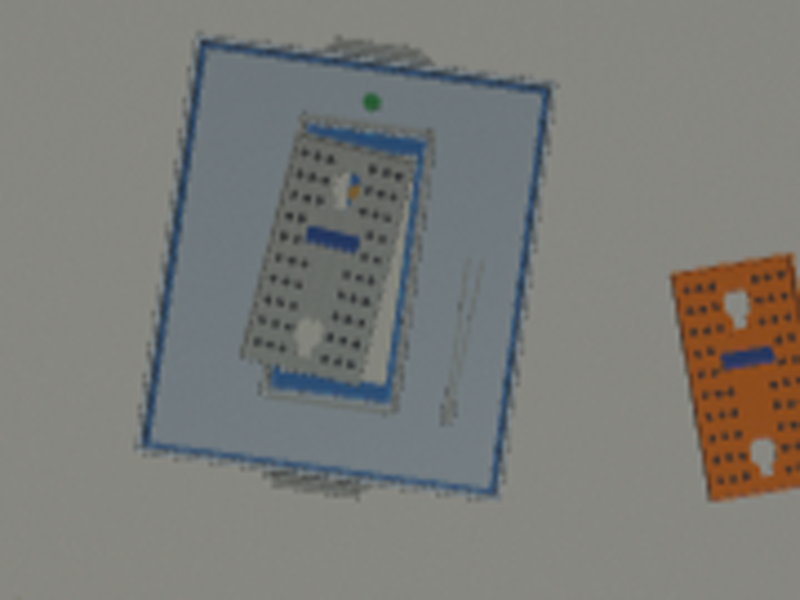

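View pics/s0c.png

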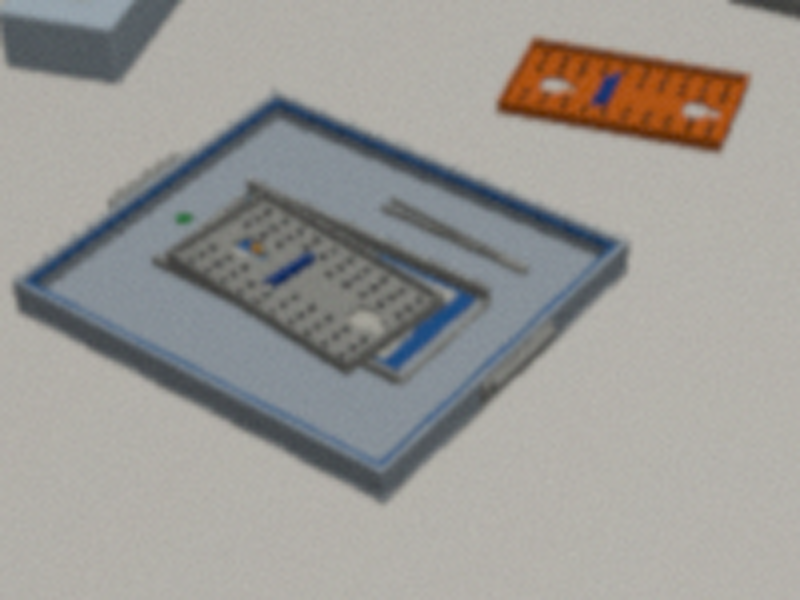

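The steel plate at top (265,178) is the one meant. It is grey and lies in the lid. Orange (358,204) and yellow (200,284) are look-alikes. In the side crop the low lip is on the near (+y) side, and the green dot marks +x.

```bash
cat >> h.py <<'E'
def fit(W,L):
    L=np.array(L,float);W=np.array(W)[:,:2];l=L.mean(0);w=W.mean(0)
    U,S,V=np.linalg.svd((L-l).T@(W-w)); R=(U@V).T; th=np.arctan2(R[1,0],R[0,0]); t=w-R@l
    return t,th,(W-(L@R.T+t)).round(1).tolist()
E
python3 - <<'E'
from h import *
c=cam("top"); s=cam("side")
up=lambda p,o,k:(np.array(p)+.5)/k-.5+np.array(o)
Lc=[[145,125],[145,-125],[-145,-125],[-145,125]]
T=lambda p:up(p,(190,120),800/180); S=lambda p:up(p,(160,150),4)
lt,th,res=fit(at_z(c,T([(203,40),(551,87),(497,494),(144,446)]),29),Lc); print("lid top",lt,th,res)
ls,ths,res=fit(at_z(s,S([(14,287),(278,94),(629,241),(383,468)]),29),np.array(Lc)); print("lid side",ls,ths,res)
Pc=[[80,42],[80,-42],[-80,-42],[-80,42]]
pt,tp,res=fit(at_z(c,T([(299,133),(414,160),(363,385),(242,358)]),27.5),Pc); print("plate top",pt,tp,res)
def rel(lt,th,p): R=np.array([[np.cos(th),np.sin(th)],[-np.sin(th),np.cos(th)]]); return R@(np.array(p)-lt)
print("plate in lid",rel(lt,th,pt),tp-th)
print("green", rel(lt,th,at_z(c,T([(372,102)]),8)[0,:2]), rel(ls,ths,at_z(s,S([(184,218)]),8)[0,:2]))
def tl(x,y,z,lt=lt,th=th): return [*(lt+np.array([[np.cos(th),-np.sin(th)],[np.sin(th),np.cos(th)]])@[x,y]),z]
# overlay
out=[]
for cc,(u0,v0,u1,v1),(l,t) in((c,(220,140,300,230),(lt,th)),(s,(190,180,290,260),(lt,th))):
    k=6; im=cv2.resize(cc["color"][v0:v1,u0:u1],None,fx=k,fy=k,interpolation=cv2.INTER_CUBIC)
    def poly(W,col): cv2.polylines(im,[np.int32((proj(cc,W)-[u0,v0]+.5)*k)],True,col,1)
    poly([tl(x,y,29) for x,y in Lc],(0,0,255))
    poly([tl(x,y,16.5) for x,y in((102,47.5),(-94,47.5),(-94,43.5),(102,43.5))],(0,255,0))
    poly([tl(x,y,21) for x,y in((102,-47.5),(-94,-47.5),(-94,-43.5),(102,-43.5))],(0,255,0))
    poly([tl(x,y,27.5,pt,tp) for x,y in Pc],(0,255,255))
    for X in(-52,52):
        poly([tl(X+9*np.cos(a),9*np.sin(a),19.5,pt,tp) for a in np.arange(0,6.2,.4)],(255,0,255))
        poly([tl(X+7*np.cos(a),7*np.sin(a),16.5) for a in np.arange(0,6.2,.4)],(0,140,255))
    out.append(cv2.resize(im,(400,450) if cc is c else (400,320)))
b=np.zeros((450,800,3),np.uint8); b[:,:400]=out[0]; b[:320,400:]=out[1]; cv2.imwrite("pics/ov1.png",b)
E
```

```text
lid top [569.57470453  39.31648459] -0.13973506367686112 [[-5.3, -4.1], [-4.1, 5.5], [5.4, 3.8], [4.0, -5.2]]
lid side [565.17925459  38.65315987] -0.13333591925504484 [[-2.6, 1.9], [-3.3, 0.8], [1.2, 0.6], [4.6, -3.4]]
plate top [574.53735978  52.43331273] -0.23488491499715 [[-1.1, -1.5], [-0.5, 1.7], [1.2, -0.3], [0.4, 0.1]]
plate in lid [ 3.08736205 13.68017995] -0.09514985132028889
green [118.08820096   0.85564848] [121.97127423  -3.08335149]
```

View pics/ov1.png

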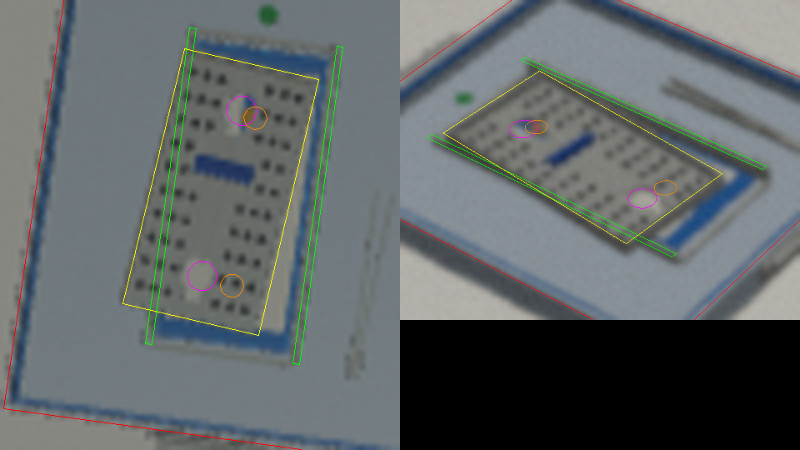

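The overlay fits to a few mm. Plate in lid: x≈+3, y≈14, yaw≈−0.095, which agrees with the task text. The plan is to grasp the plate across its width by the folded edges, square it up, and then slide it in. First I travel above it.

Request:
drive_tool(rows=[{"offset":[37.4,-28.3,0],"spin":0,"jaw":94},{"offset":[37.4,-28.3,0],"spin":0,"jaw":94},{"offset":[37.4,-28.3,0],"spin":0,"jaw":94},{"offset":[37.4,-28.3,0],"spin":0,"jaw":94},{"offset":[37.4,-28.3,0],"spin":0,"jaw":94},{"offset":[37.4,-28.3,0],"spin":0,"jaw":94},{"offset":[37.4,-28.3,0],"spin":0,"jaw":94},{"offset":[37.4,-28.3,0],"spin":0,"jaw":94},{"offset":[37.4,-28.3,0],"spin":0,"jaw":94},{"offset":[37.4,-28.3,0],"spin":0,"jaw":94},{"offset":[37.4,-28.3,0],"spin":0,"jaw":94},{"offset":[37.4,-28.3,0],"spin":0,"jaw":94},{"offset":[37.4,-28.3,0],"spin":0,"jaw":94},{"offset":[37.4,-28.3,0],"spin":0,"jaw":94},{"offset":[37.4,-28.3,0],"spin":0,"jaw":94},{"offset":[0,0,25],"spin":7.78,"jaw":94},{"offset":[0,0,25],"spin":7.78,"jaw":94},{"offset":[0,0,25],"spin":7.78,"jaw":94},{"offset":[0,0,25],"spin":7.78,"jaw":94},{"offset":[0,0,0],"spin":0,"jaw":94}], force=10)

```text
clock: 3.0
eef_pos: [571.6, 50.4, 199.7]
eef_rot: [3.14, 0.005, -0.238]
wrist_force: [0.1, 0.5, -0.5]
finger_gap: 94.0
```

Request:
drive_tool(rows=[{"offset":[0,0,20],"spin":0,"jaw":94},{"offset":[0,0,20],"spin":0,"jaw":94},{"offset":[0,0,20],"spin":0,"jaw":94},{"offset":[0,0,0],"spin":0,"jaw":94},{"offset":[0,0,0],"spin":0,"jaw":94}])

```text
clock: 3.5
eef_pos: [573.1, 50.3, 144.0]
eef_rot: [-3.141, -0.001, -0.233]
wrist_force: [0.5, 0.0, -0.2]
finger_gap: 94.0
```

```bash
python3 - <<'E'
from h import *
c=cam("side"); cv2.imwrite("pics/s2.png",cv2.resize(c["color"][150:270,170:330],(800,600),interpolation=cv2.INTER_CUBIC)); s=manip.read_state(); print(s["eef_pos"],s["eef_rot"],s["wrist_force"])
E
```

```text
[573.31855253  50.37179304 144.41066715] [-3.14104331e+00 -2.00928547e-03 -2.33574123e-01] [-0.15503387  0.20336205  0.44975477]
```

View pics/s2.png

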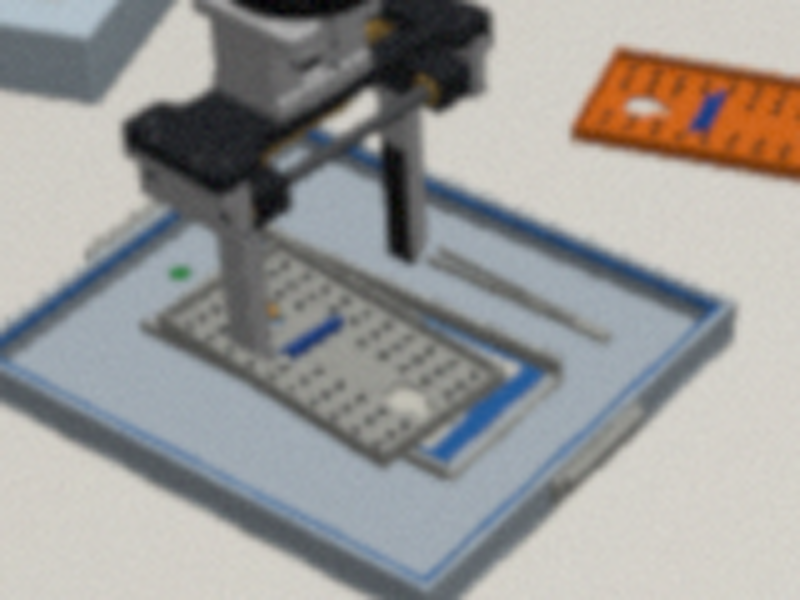

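```bash
python3 - <<'E'
from h import *
c=cam("side"); k=5; o=np.array([170,150]); im=cv2.resize(c["color"][150:270,170:330],(800,600),interpolation=cv2.INTER_CUBIC)
th=-.2336; p=np.array([573.3,50.4]); R=np.array([[np.cos(th),-np.sin(th)],[np.sin(th),np.cos(th)]])
def poly(pts,z,col): 
    q=np.int32((proj(c,[[*(p+R@a),z] for a in pts])-o+.5)*k); cv2.polylines(im,[q],True,col,1)
for s in(1,-1):
    f=[np.array(a) for a in((-8,s*47),(8,s*47),(8,s*59.5),(-8,s*59.5))]
    poly(f,47.4,(0,0,255)); poly(f,27.5,(0,255,0))
pl=[(x,y) for x,y in((80,42),(80,-42),(-80,-42),(-80,42))]
p=np.array([574.5,52.4]); th=-.2349; R=np.array([[np.cos(th),-np.sin(th)],[np.sin(th),np.cos(th)]]); poly(pl,27.5,(0,255,255))
cv2.imwrite("pics/s3.png",im[100:500]); 
E
```

```text
(no output)
```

View pics/s3.png

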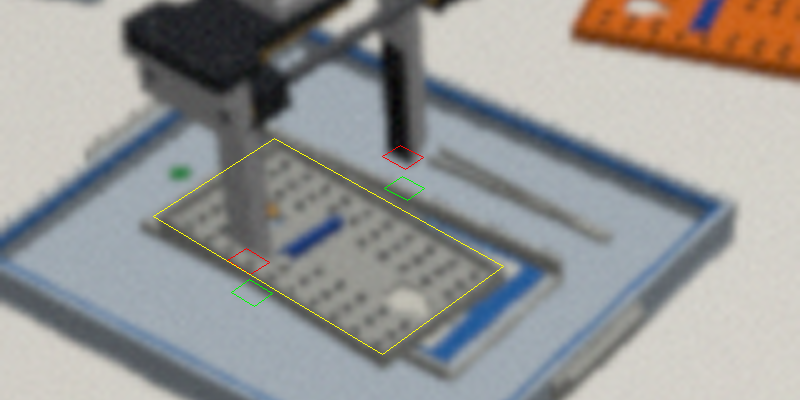

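Request:
drive_tool(rows=[{"offset":[0,-2.2,8],"spin":0,"jaw":94},{"offset":[0,0,8],"spin":0,"jaw":94},{"offset":[0,0,3],"spin":0,"jaw":94},{"offset":[0,0,3],"spin":0,"jaw":94},{"offset":[0,0,0],"spin":0,"jaw":94}])

```text
clock: 4.1
eef_pos: [573.0, 52.5, 120.2]
eef_rot: [3.141, 0.001, -0.235]
wrist_force: [0.2, 0.3, 0.1]
finger_gap: 93.5
```

Request:
drive_tool(rows=[{"offset":[0,0,0],"spin":0,"jaw":80},{"offset":[0,0,0],"spin":0,"jaw":80},{"offset":[0,0,0],"spin":0,"jaw":80},{"offset":[0,0,0],"spin":0,"jaw":80}], force=8)

```text
clock: 4.5
eef_pos: [573.2, 52.5, 120.8]
eef_rot: [-3.141, -0.0, -0.235]
wrist_force: [0.5, 0.9, -0.0]
finger_gap: 83.8
```

```bash
python3 - <<'E'
from h import *
c=cam("side"); cv2.imwrite("pics/s4.png",cv2.resize(c["color"][150:270,170:330],(800,600),interpolation=cv2.INTER_CUBIC)); s=manip.read_state(); print(s["eef_pos"],s["eef_rot"],s["wrist_force"],s["finger_gap"])
E
```

```text
[573.25918929  52.5354805  120.82596343] [-3.14145653e+00 -3.82333551e-04 -2.35373174e-01] [ 1.28663361  0.54034572 -0.21805679] 83.97007393300078
```

View pics/s4.png

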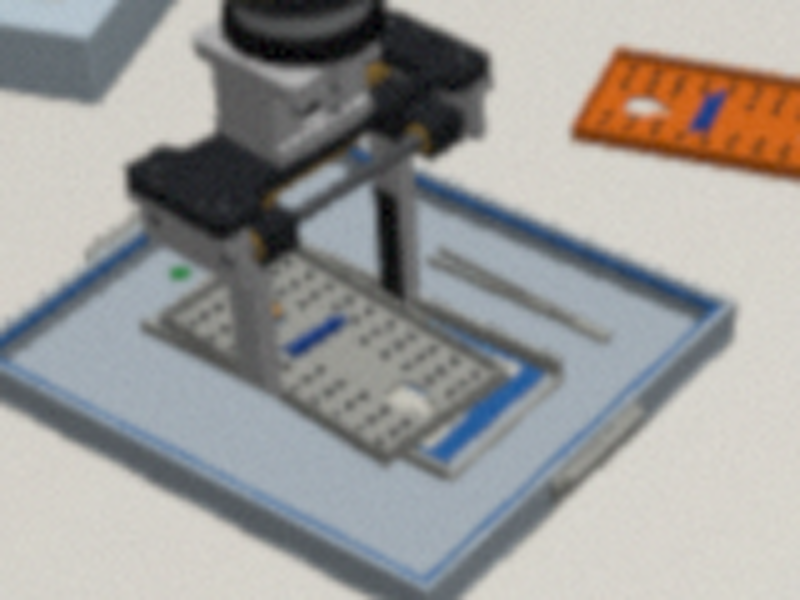

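Request:
drive_tool(rows=[{"offset":[0,0,0],"spin":-2.8,"jaw":80},{"offset":[0,0,0],"spin":-2.8,"jaw":80},{"offset":[-4.5,3,0],"spin":0,"jaw":80},{"offset":[-4.5,3,0],"spin":0,"jaw":80},{"offset":[0,3,0],"spin":0,"jaw":80},{"offset":[0,3,0],"spin":0,"jaw":80},{"offset":[0,0,0],"spin":0,"jaw":80}])

```text
clock: 5.25
eef_pos: [562.5, 41.4, 120.7]
eef_rot: [3.141, 0.0, -0.138]
wrist_force: [-1.6, -1.2, 3.1]
finger_gap: 83.9
```

Request:
drive_tool(rows=[{"offset":[0,1.5,0],"spin":0,"jaw":80},{"offset":[0,1.5,0],"spin":0,"jaw":80},{"offset":[0,0,0],"spin":0,"jaw":80}])

```text
clock: 5.55
eef_pos: [562.0, 39.7, 120.6]
eef_rot: [-3.14, 0.001, -0.137]
wrist_force: [-3.0, 9.0, 4.3]
finger_gap: 83.9
```

Request:
drive_tool(rows=[{"offset":[0,1,0],"spin":0,"jaw":80},{"offset":[0,0,0],"spin":0,"jaw":80}])

```text
clock: 5.75
eef_pos: [561.9, 39.5, 120.6]
eef_rot: [-3.139, 0.001, -0.138]
wrist_force: [-1.6, 16.7, 3.0]
finger_gap: 83.7
```

Request:
drive_tool(rows=[{"offset":[0,1,0],"spin":0,"jaw":80},{"offset":[0,0,0],"spin":0,"jaw":80}])

```text
clock: 5.95
eef_pos: [561.7, 38.6, 120.6]
eef_rot: [-3.139, 0.001, -0.137]
wrist_force: [-0.7, 15.9, 2.6]
finger_gap: 85.8
```

Request:
drive_tool(rows=[{"offset":[0,-1.5,0],"spin":0,"jaw":80},{"offset":[0,-1.2,0],"spin":0,"jaw":80},{"offset":[0,0,0],"spin":0,"jaw":80}])

```text
clock: 6.25
eef_pos: [562.1, 39.9, 120.6]
eef_rot: [-3.141, 0.001, -0.137]
wrist_force: [-3.5, 5.1, 3.5]
finger_gap: 83.8
```

```bash
python3 - <<'E'
from h import *
s=manip.read_state(); print(s["eef_pos"],s["eef_rot"],s["wrist_force"],s["finger_gap"])
c=cam("top"); cv2.imwrite("pics/t5.png",cv2.resize(c["color"][130:235,220:340],(700,612)[:2],interpolation=cv2.INTER_CUBIC)[:600])
c=cam("side"); cv2.imwrite("pics/s5.png",cv2.resize(c["color"][170:260,190:310],(800,600),interpolation=cv2.INTER_CUBIC))
E
```

```text
[562.094413    39.89158554 120.60498107] [-3.14135138e+00  7.72544845e-04 -1.37429927e-01] [-3.49620704  5.10357632  3.46839243] 83.81631381878638
```

View pics/s5.png

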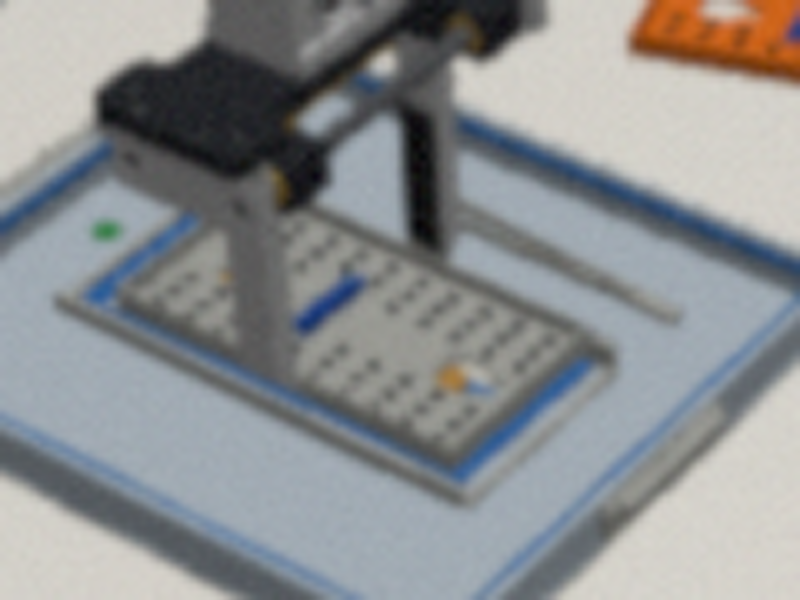

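The plate now lies between the lips, squared, with stud_a's head visible at the +x side of its hole (crop 455,378). I release, then push on the ridge with the jaws closed.

Request:
drive_tool(rows=[{"offset":[0,0,0],"spin":0,"jaw":92},{"offset":[0,0,0],"spin":0,"jaw":92},{"offset":[0,0,-15],"spin":0,"jaw":92},{"offset":[0,0,-20],"spin":0,"jaw":50},{"offset":[-5,0,0],"spin":0,"jaw":0},{"offset":[0,0,0],"spin":0,"jaw":0},{"offset":[0,0,0],"spin":0,"jaw":0},{"offset":[0,0,0],"spin":0,"jaw":0},{"offset":[0,0,0],"spin":0,"jaw":0},{"offset":[0,0,0],"spin":0,"jaw":0}])

```text
clock: 7.35
eef_pos: [557.3, 40.3, 155.3]
eef_rot: [3.142, 0.001, -0.138]
wrist_force: [0.5, -0.4, 0.1]
finger_gap: 39.4
```

```bash
python3 - <<'E'
from h import *
s=manip.read_state(); print(s["eef_pos"],s["eef_rot"],s["wrist_force"],s["finger_gap"])
c=cam("side"); cv2.imwrite("pics/s6.png",cv2.resize(c["color"][170:260,190:310],(800,600),interpolation=cv2.INTER_CUBIC))
E
```

```text
[557.29275371  40.25445832 155.30657309] [ 3.14150881e+00  5.50830108e-04 -1.37599773e-01] [ 0.50869805 -0.41526402  0.06719461] 39.387412087757355
```

View pics/s6.png

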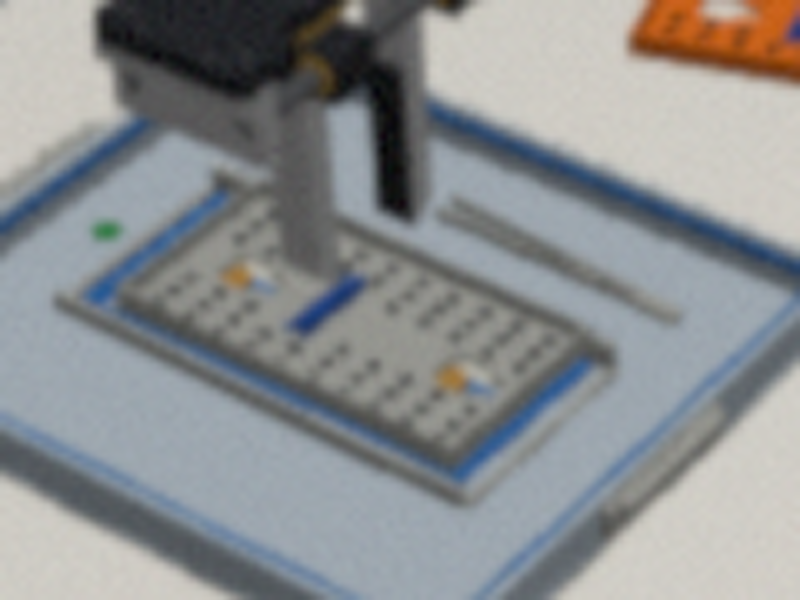

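Request:
drive_tool(rows=[{"offset":[0,0,0],"spin":0,"jaw":6},{"offset":[0,0,0],"spin":0,"jaw":6},{"offset":[0,0,12],"spin":0,"jaw":6},{"offset":[0,0,12],"spin":0,"jaw":6},{"offset":[0,0,8],"spin":0,"jaw":6},{"offset":[0,0,3],"spin":0,"jaw":6},{"offset":[0,0,0],"spin":0,"jaw":6}])

```text
clock: 8.1
eef_pos: [557.2, 40.3, 120.0]
eef_rot: [3.141, 0.001, -0.138]
wrist_force: [-0.0, 0.0, 0.5]
finger_gap: 6.0
```

Request:
drive_tool(rows=[{"offset":[0,0,1],"spin":0,"jaw":6},{"offset":[0,0,0],"spin":0,"jaw":6}])

```text
clock: 8.3
eef_pos: [557.5, 40.3, 119.9]
eef_rot: [-3.142, -0.0, -0.138]
wrist_force: [-0.0, -1.0, 0.3]
finger_gap: 6.1
```

Request:
drive_tool(rows=[{"offset":[0,0,1],"spin":0,"jaw":6},{"offset":[0,0,0],"spin":0,"jaw":6}])

```text
clock: 8.5
eef_pos: [557.4, 40.3, 118.7]
eef_rot: [-3.142, -0.0, -0.138]
wrist_force: [0.5, -0.3, -0.3]
finger_gap: 5.8
```

Request:
drive_tool(rows=[{"offset":[1,0,0.5],"spin":0,"jaw":6},{"offset":[1,0,0],"spin":0,"jaw":6},{"offset":[1,0,0],"spin":0,"jaw":6},{"offset":[0,0,0],"spin":0,"jaw":6}])

```text
clock: 8.9
eef_pos: [560.4, 39.8, 118.1]
eef_rot: [-3.142, -0.0, -0.138]
wrist_force: [0.4, -0.2, 0.0]
finger_gap: 6.0
```

Request:
drive_tool(rows=[{"offset":[1,0,0],"spin":0,"jaw":6},{"offset":[1,0,0],"spin":0,"jaw":6},{"offset":[0,0,0],"spin":0,"jaw":6}])

```text
clock: 9.2
eef_pos: [562.3, 39.6, 118.1]
eef_rot: [3.142, 0.0, -0.138]
wrist_force: [-0.1, -0.8, 0.3]
finger_gap: 5.9
```

Request:
drive_tool(rows=[{"offset":[1,0,0],"spin":0,"jaw":6},{"offset":[1,0,0],"spin":0,"jaw":6},{"offset":[0,0,0],"spin":0,"jaw":6}])

```text
clock: 9.5
eef_pos: [564.5, 39.3, 118.2]
eef_rot: [-3.142, -0.0, -0.138]
wrist_force: [0.2, 0.3, -0.5]
finger_gap: 6.0
```

Request:
drive_tool(rows=[{"offset":[1,0,0],"spin":0,"jaw":6},{"offset":[1,0,0],"spin":0,"jaw":6},{"offset":[0,0,0],"spin":0,"jaw":6}])

```text
clock: 9.8
eef_pos: [566.4, 39.0, 118.1]
eef_rot: [-3.142, -0.0, -0.138]
wrist_force: [-0.6, -0.5, -0.8]
finger_gap: 6.1
```

```bash
cat >> h.py <<'E'
def look(name=None):
    c=cam("side")
    if name: cv2.imwrite(f"pics/{name}.png",cv2.resize(c["color"][170:260,190:310],(800,600),interpolation=cv2.INTER_CUBIC))
    P=cloud(c).reshape(-1,3); a=-.1375; d=P[:,:2]-[566,39.5]
    x=np.cos(a)*d[:,0]+np.sin(a)*d[:,1]; y=-np.sin(a)*d[:,0]+np.cos(a)*d[:,1]; z=P[:,2]
    for nm,x0,x1,y0,y1 in(("-x end",-72,-62,-30,30),("mid-",-44,-26,-30,30),("floor+y",-80,80,65,105),("floor-y",-100,60,-110,-100)):
        m=(x>x0)&(x<x1)&(y>y0)&(y<y1); print(nm,m.sum(),np.median(z[m]).round(2))
    s=manip.read_state(); print(s["eef_pos"].round(2),s["wrist_force"].round(1),s["clock"])
E
python3 -c "
from h import *
look('s7')"
```

```text
-x end 139 395.99
mid- 582 201.83
floor+y 1159 11.67
floor-y 132 9.95
[566.36  39.01 118.18] [0.6 0.6 0.2] 9.85
```

View pics/s7.png

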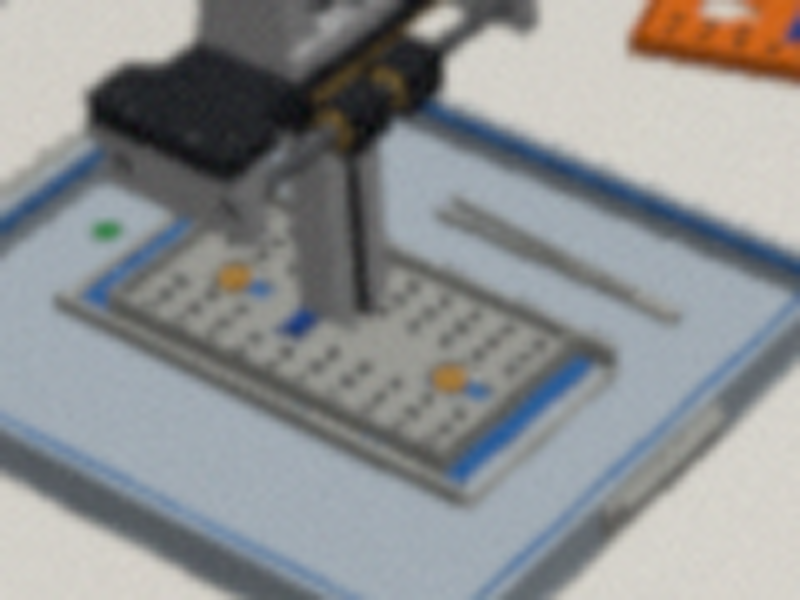

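Dropped: both stud heads show as full rounds inside the round ends (crop 235,278 and 450,378), with the slots to the −x side. Now I press down.

Request:
drive_tool(rows=[{"offset":[-0.5,0,3],"spin":0,"jaw":6},{"offset":[0,0,2],"spin":0,"jaw":6},{"offset":[0,0,1],"spin":0,"jaw":6},{"offset":[0,0,0],"spin":0,"jaw":6}])

```text
clock: 10.25
eef_pos: [565.7, 39.1, 112.1]
eef_rot: [3.142, 0.0, -0.138]
wrist_force: [-1.7, 0.4, 3.9]
finger_gap: 5.6
```

Request:
drive_tool(rows=[{"offset":[0,0,1],"spin":0,"jaw":6},{"offset":[0,0,0],"spin":0,"jaw":6}])

```text
clock: 10.45
eef_pos: [565.8, 39.1, 111.3]
eef_rot: [-3.142, -0.0, -0.138]
wrist_force: [-2.5, 0.5, 5.2]
finger_gap: 5.9
```

Request:
drive_tool(rows=[{"offset":[0,0,1],"spin":0,"jaw":6},{"offset":[0,0,1],"spin":0,"jaw":6},{"offset":[0,0,0],"spin":0,"jaw":6}])

```text
clock: 10.75
eef_pos: [565.9, 39.1, 109.7]
eef_rot: [-3.142, -0.0, -0.138]
wrist_force: [-4.1, 0.1, 9.3]
finger_gap: 6.1
```

Request:
drive_tool(rows=[{"offset":[0,0,0.8],"spin":0,"jaw":6},{"offset":[0,0,0],"spin":0,"jaw":6}])

```text
clock: 10.95
eef_pos: [566.0, 39.1, 109.4]
eef_rot: [-3.141, -0.001, -0.138]
wrist_force: [-4.6, -0.0, 14.6]
finger_gap: 6.0
```

Request:
drive_tool(rows=[{"offset":[1.5,0,0],"spin":0,"jaw":6},{"offset":[1.5,0,0],"spin":0,"jaw":6},{"offset":[1.5,0,0],"spin":0,"jaw":6},{"offset":[0,0,0],"spin":0,"jaw":6}])

```text
clock: 11.35
eef_pos: [570.7, 38.5, 109.4]
eef_rot: [-3.141, -0.001, -0.138]
wrist_force: [-4.3, 0.0, 13.1]
finger_gap: 5.9
```

Request:
drive_tool(rows=[{"offset":[1.5,0,0],"spin":0,"jaw":6},{"offset":[1.5,0,0],"spin":0,"jaw":6},{"offset":[0,0,0],"spin":0,"jaw":6}])

```text
clock: 11.65
eef_pos: [573.6, 38.1, 109.4]
eef_rot: [-3.141, -0.001, -0.138]
wrist_force: [-4.0, 1.1, 13.3]
finger_gap: 6.1
```

Request:
drive_tool(rows=[{"offset":[1.5,0,0],"spin":0,"jaw":6},{"offset":[1.5,0,0],"spin":0,"jaw":6},{"offset":[0,0,0],"spin":0,"jaw":6}])

```text
clock: 11.95
eef_pos: [576.6, 37.7, 109.4]
eef_rot: [-3.141, -0.001, -0.138]
wrist_force: [-3.8, 0.8, 13.0]
finger_gap: 6.0
```

Request:
drive_tool(rows=[{"offset":[1.5,0,0],"spin":0,"jaw":6},{"offset":[1,0,0],"spin":0,"jaw":6},{"offset":[0,0,0],"spin":0,"jaw":6}])

```text
clock: 12.25
eef_pos: [579.1, 37.4, 109.4]
eef_rot: [-3.141, -0.001, -0.138]
wrist_force: [-4.2, 0.6, 12.2]
finger_gap: 6.0
```

Request:
drive_tool(rows=[{"offset":[1,0,0],"spin":0,"jaw":6},{"offset":[0,0,0],"spin":0,"jaw":6}])

```text
clock: 12.45
eef_pos: [580.0, 37.3, 109.4]
eef_rot: [-3.141, -0.001, -0.137]
wrist_force: [-3.9, 0.2, 12.3]
finger_gap: 6.0
```

Request:
drive_tool(rows=[{"offset":[1,0,0],"spin":0,"jaw":6},{"offset":[0,0,0],"spin":0,"jaw":6}])

```text
clock: 12.65
eef_pos: [580.7, 37.2, 109.4]
eef_rot: [-3.141, -0.0, -0.138]
wrist_force: [-7.0, 1.1, 14.8]
finger_gap: 5.9
```

Request:
drive_tool(rows=[{"offset":[1,0,0],"spin":0,"jaw":6},{"offset":[0,0,0],"spin":0,"jaw":6}])

```text
clock: 12.85
eef_pos: [581.1, 37.2, 109.3]
eef_rot: [-3.142, 0.002, -0.137]
wrist_force: [-13.7, 1.7, 19.8]
finger_gap: 6.1
```

Hard stop reached. I back off in x by 1.5 mm to unload, then lift off and retreat.

Request:
drive_tool(rows=[{"offset":[-1,0,-1],"spin":0,"jaw":6},{"offset":[0,0,-3],"spin":0,"jaw":6},{"offset":[-1,0,-6],"spin":0,"jaw":6},{"offset":[0,0,-20],"spin":0,"jaw":6},{"offset":[0,0,-40],"spin":0,"jaw":6},{"offset":[0,0,-40],"spin":0,"jaw":6},{"offset":[-40,0,-10],"spin":0,"jaw":6},{"offset":[-40,0,0],"spin":0,"jaw":6},{"offset":[-40,0,0],"spin":0,"jaw":6},{"offset":[-40,0,0],"spin":0,"jaw":6},{"offset":[-40,0,0],"spin":0,"jaw":6},{"offset":[0,0,0],"spin":0,"jaw":6}])

```text
clock: 14.05
eef_pos: [378.3, 65.0, 228.3]
eef_rot: [3.142, 0.001, -0.137]
wrist_force: [0.6, 0.1, 0.4]
finger_gap: 6.0
```

```bash
python3 -c "
from h import *
look('s8')
t=cam('top'); cv2.imwrite('pics/t8.png',t['color'])"
```

```text
-x end 112 15.07
mid- 113 15.13
floor+y 687 10.05
floor-y 145 10.1
[380.41  64.81 228.89] [ 0.6  0.5 -0.1] 14.1
```

View pics/s8.png

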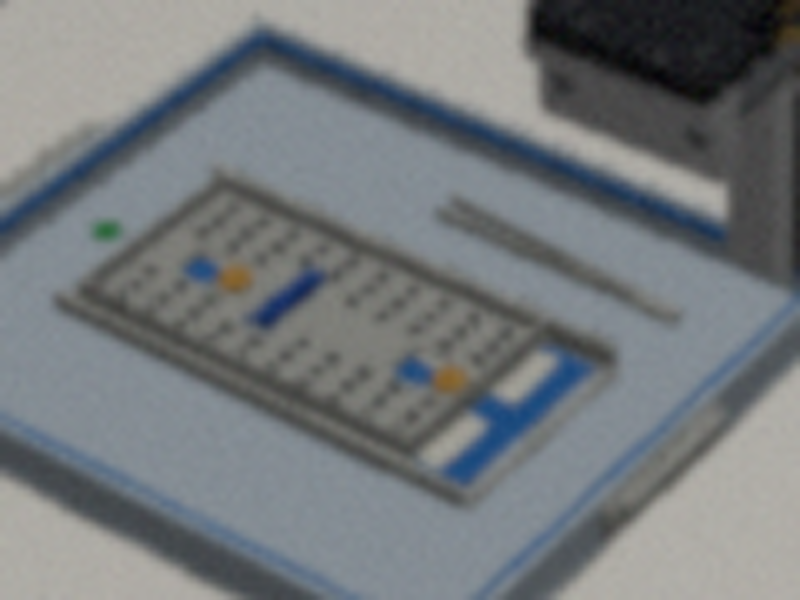

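```bash
python3 -c "
from h import *
s=manip.read_state(); print(s['wrist_force'],s['clock']); print(manip.sign_off())"
```

```text
[-0.77700276 -0.42711728 -0.1168232 ] 14.15
the job is handed in; nothing more can be done
None
```

The plate is locked in its seat and the job was handed in at about 14 s of the 48 s. `sign_off` gives no verdict, so the result rests on my own checks.

**What I did:**
- I gripped the steel plate by its folded edges and squared it to the lid.
- I moved it over the low lip until it butted on the stop lip, then let go.
- With the jaws closed I pushed the thumb ridge until the plate dropped over both studs.
- I pressed down with about 13 N and slid it about 14–15 mm towards the green mark, up to a hard stop. Pressing force there reached about 20 N, above the 10–15 N you gave.

**Last checks:**
- The final side picture shows both brass heads over the slots, at the -x end, with the round holes free. The plate is square between the lips, and the tweezers are where they were.
- Depth puts the plate's upper face about 5.0 mm above the lid floor at both places measured. A locked plate should read 5.5 mm, so this agrees within depth accuracy.
- The arm was clear and the wrist force was under 1 N.

**What disagreed or was not checked:**
- The first lid fits from the two cameras differed by about 4 mm in x. I relied on contact with the stop lip, the drop and the hard stop instead.
- One depth check, taken with the gripper in view, gave nonsense values and I ignored it.
- I did not compare the other things on the worktop with their starting places. The arm passed well above them.

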